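# Scrape the dry clay off the trimming board into its scrap tray and shut the tray

## Task

Clear the trimming board: pull the scrap tray under its front out to its stop, then take the scraper block from its dish and wipe all four pieces of dry clay over the board's open front edge into the tray, without touching the clay with the gripper itself. Then stand the scraper upright back in its dish and push the tray fully shut, and don't shift or knock over the cups, jars and yellow bulb standing around.

Things in the scene. Friction and masses are not known exactly. Their poses are not given: they have to be found in the camera images.
- trimming_board: Fixed grey-faced trimming board on a plywood box, 270 (x) x 222 (y) mm, its grey face 74 mm above the table. Origin in the middle of its underside, on the table. Its front looks along its own -x: there the face ends in an open edge and the scrap tray slides out below.
- board_face (a point): Middle of the board's grey face (at face height, z up, axes as the board's). Wooden fences 12 mm high stand along both sides and the back: between them the clear face runs from x = -135 (open edge) to +121 mm and y = -91 to +91 mm.
- board_edge (a point): Middle of the board's open front edge, at face height, axes as the board's.
- tray (a joint): How far the scrap tray is pulled out (m) along the board's -x: 0 shut, 0.12 at its stop. It slides with about 2 N of friction.
- tray_handle (a point): Middle of the tray's steel bar handle: a round bar 11 mm thick, 110 mm long along the board's y, 35 mm in front of the tray's wooden front, 46 mm above the table. Moves with the tray. The wooden front is 222 mm wide, 14 mm thick, and its top is 69 mm above the table.
- tray_in (a point): Centre of the aluminium tray's inner floor, 16 mm above the table, axes as the board's; moves with the tray. Inside 186 (x) x 188 (y) x 38 mm deep; with the tray fully out, 120 mm of it lies open in front of the board's edge.
- scraper: Scraper block: base 36 (x) x 154 (y) x 18 mm high with a black rubber sole, and on top an upright dark wooden grip 20 mm thick (x), 110 mm long (y), from 18 to 60 mm above the sole. 0.2 kg. Origin in the middle of its sole, z up. Starts standing in the dish.
- dish: Fixed shallow dark steel dish, 78 (x) x 198 (y) mm outside, rim 12 mm high, inner floor 4 mm above the table, inside 70 x 190 mm. Origin in the middle of its underside, on the table. The scraper stands in it with its length along the dish's y.
- offcut_1: A piece of dry clay, buff, flat and irregular, about 30 x 68 x 12 mm, 50 g; origin in the middle of its underside, z up, its length along its y. Starts on the board's grey face.
- offcut_2: A piece of dry clay, brownish, flat and irregular, about 38 x 60 x 11 mm, 50 g; origin in the middle of its underside, z up, its length along its y. Starts on the board's grey face.
- offcut_3: A piece of dry clay, pale, flat and irregular, about 36 x 62 x 14 mm, 50 g; origin in the middle of its underside, z up, its length along its y. Starts on the board's grey face.
- offcut_4: A piece of dry clay, buff, flat and irregular, about 34 x 66 x 12 mm, 50 g; origin in the middle of its underside, z up, its length along its y. Starts on the board's grey face.
- cup: Pale green ceramic cup, 66 mm wide, 77 mm tall, standing on the table; origin in the middle of its underside. To be left alone.
- bulb: Yellow rubber bulb with a black nozzle, 59 mm wide, 100 mm tall, standing on the table; origin in the middle of its underside. To be left alone.
- jar: Glass jar with a black lid, 60 mm wide, 79 mm tall, standing on the table; origin in the middle of its underside. To be left alone.

How it is judged:
On the way, in this order (a step that is already met when the one before it is completed fails the run):
1. the tray is pulled out at least 105 mm, with all four pieces of clay still on the board (value of joint tray above 0.105 m and z of each of offcut_1, offcut_2, offcut_3, offcut_4 in the frame of board_face above -0.008 m), for 0.2 s.
2. the held scraper stands on (or within 15 mm of) the board's face (x of scraper in the frame of board_face between -0.135 and 0.135 m and y of scraper in the frame of board_face between -0.1 and 0.1 m and z of scraper in the frame of board_face between -0.005 and 0.015 m and contact force between the fingers and scraper above 1 N), for 0.1 s.
3. all four pieces of clay lie in the tray (x of offcut_1 in the frame of tray_in between -0.095 and 0.095 m and y of offcut_1 in the frame of tray_in between -0.096 and 0.096 m and z of offcut_1 in the frame of tray_in between -0.006 and 0.036 m and x of offcut_2 in the frame of tray_in between -0.095 and 0.095 m and y of offcut_2 in the frame of tray_in between -0.096 and 0.096 m and z of offcut_2 in the frame of tray_in between -0.006 and 0.036 m and x of offcut_3 in the frame of tray_in between -0.095 and 0.095 m and y of offcut_3 in the frame of tray_in between -0.096 and 0.096 m and z of offcut_3 in the frame of tray_in between -0.006 and 0.036 m and x of offcut_4 in the frame of tray_in between -0.095 and 0.095 m and y of offcut_4 in the frame of tray_in between -0.096 and 0.096 m and z of offcut_4 in the frame of tray_in between -0.006 and 0.036 m), for 0.2 s.
At the end, for the whole second after the job is handed in: The tray is shut to within 5 mm, all four pieces of clay lie inside it (none standing out above its 38 mm walls), the scraper stands upright (within 0.1 rad) on the floor of its dish, its middle within 25 mm of the dish's along each axis, and nothing moves (all of step 3 and value of joint tray below 0.005 m and x of scraper in the frame of dish between -0.025 and 0.025 m and y of scraper in the frame of dish between -0.025 and 0.025 m and z of scraper in the frame of dish between -0.002 and 0.009 m and angle between scraper's own z axis and vertical below 0.1 rad and linear speed of each of offcut_1, offcut_2, offcut_3, offcut_4, scraper below 0.02 m/s); the robot touches nothing.
It fails at once if the gripper or arm touches a piece of clay with more than 1 N (contact force between any of the fingers, the arm and offcut_1 above 1 N or contact force between any of the fingers, the arm and offcut_2 above 1 N or contact force between any of the fingers, the arm and offcut_3 above 1 N or contact force between any of the fingers, the arm and offcut_4 above 1 N).
It fails at once if the cup, bulb or jar is shifted more than 20 mm or tipped (distance of any of cup, bulb, jar from where it was at the start of the episode above 0.02 m or angle between any of cup, bulb, jar's own z axis and vertical above 0.3 rad).
It also fails if it takes over 69 s, if anything falls off the work surface, if the arm or the gripper's body presses on something with over 40 N, if the wrist force passes 120 N, or if a joint passes its speed limit or range.

## Robot

A 7-joint arm with a two-finger parallel gripper is mounted at the origin on a cart in front of the work surface, level with it; the furniture and walls round the work are solid. World frame = base frame: x ahead of the robot, y to its left, z up, the work surface at z = 0. Lengths are in m, angles in rad, forces in N, time in s.
With the tool pointing down it reaches from about 0.425 to 0.825 m from the base axis. Payload 3.6 kg.
Tool frame: the origin (TCP) lies midway between the tips of the shut fingers; the grasp point (between the pads) lies 19 mm behind it; z points along the fingers, y is the line along which they close (so a half turn about z gives the same grasp; the last joint's range is limited). The gripper opens to 85 mm and grips with 20 to 120 N. Pads are 22 mm wide; open, the fingers measure 114 mm over their backs; the gripper's body (76 mm by 85 mm) begins 54 mm behind the grasp point. The pads swing forward as they close: fully open they stand 13 mm farther back than shut.
Start: joints at [1.212, 0.615, -0.013, 1.423, 0.008, 1.103, -0.04], TCP at [0.212, -0.615, 0.231] pointing down, gripper open.
Joint ranges: [-3.12, 3.12], [-0.3, 2.06], [-1.34, 1.32], [0.26, 2.42], [-1.36, 4.5], [0.01, 1.98], [-2.84, 2.84]. Speed limits (rad/s): [2.79, 2.79, 3.14, 3.14, 3.14, 3.14, 3.14].

## Interface

Orientations are given as a unit quaternion [w, x, y, z].
In Python, from plant import monitor, grab_frame, manip gives the robot as it stands. The module is installed in compiled form; this text tells all that it offers.
- The arm moves only by the shell command python3 -m handwheel 'ROWS' [FORCE]. ROWS is a JSON object of lists of equal length, an entry for each row: "offset": the shift along the tool's x, y, z in m, a list of three; "roll": the turn about the tool's z in rad; "jaw": the opening, from -1 (shut) to 1 (fully open). A call has 1 to 5 rows; each row shifts and turns the commanded pose from where the row before left it, along the tool's axes as they then stand; what a row does not reach is not made up. A row lasts 1/10 s, in which the tool goes at most 50 mm and 8.59 degrees, less where a joint would pass 70% of its speed; a pose out of reach is approached as far as the arm can. A call with a gripper value outside its range is refused whole. The fingers move at their own pace and stop on an object; FORCE is the grip in N (left out, the last holds). Time passes only in rows, so rows that do not move let the fingers close. It gives the time, the measured TCP pose, the force, the opening and the grip force at its end, in the units of the state.
- monitor.get_obs(): the state, without advancing time (a new reading comes with each control period).
- grab_frame(name): name is "side" or "top"; returns a dict with "frame" (480x640x3 uint8, red, green, blue), "intrinsics" (3x3 intrinsics, pixels), "position" and "rotation" of the camera in the world. Camera axes: x right, y up, looking along -z (the intrinsics and any distortion apply to the point x, -y, -z); pixel columns grow to the right and rows downward; lengths in m; the calibration is good to about 2 mm. A picture is of the moment at which its call begins. There is no depth.
- manip.job_done(): hands the job in; it is judged then, once.
The state is a dict: "t": time; "qpos": joint angles; "joint_velocities": joint speeds; "effort": joint torques, N m; "ee_pos": TCP position; "tcp_rot": TCP orientation; "ft_force": force on the tool from outside, world axes, zero at the start; "torque": the same for the moment, N m; "gripper_width": opening from 0.0 (shut) to 1.0 (fully open); "grasp_force": force on a finger pad.
Only numpy, scipy, OpenCV 4.12 (cv2) and the standard library are available. Lean on these libraries where they do the work, as an engineer would, in place of code of your own. Each camera call takes 0.05 s, during which the arm holds its last target. There are 200 camera calls.

## Working session

There is one attempt and no reset: what is moved stays moved. The work goes in short steps, Python scripts to look and compute and a shell command to move; the robot and the scene stay as the last step left them, time stands still between calls to the robot, and variables do not carry over. Pictures are saved under pics/ and viewed, at most 10 in all, crops included, and the job is handed in when it is done.

```bash
mkdir -p pics; cat > h.py <<'E'
import numpy as np, cv2
from plant import monitor, grab_frame, manip
def shot(n,out=None):
    f=grab_frame(n)
    if out: cv2.imwrite('pics/'+out,f['frame'][:,:,::-1])
    return f
def ray(f,u,v,z):
    K=np.array(f['intrinsics']);d=np.linalg.inv(K)@[u,v,1];d=np.array(f['rotation'])@[d[0],-d[1],-d[2]]
    p=np.array(f['position']);return p+d*(z-p[2])/d[2]
def proj(f,P):
    c=np.array(f['rotation']).T@(np.array(P)-f['position']);q=np.array(f['intrinsics'])@[c[0],-c[1],-c[2]];return q[:2]/q[2]
E
python3 - <<'E'
from h import *
import pickle
for n in('top','side'):
    f=shot(n,n+'0.png');pickle.dump(f,open(n+'0.pkl','wb'));print({k:v for k,v in f.items() if k!='frame'})
o=monitor.get_obs();print(o)
E
```

```text
{'intrinsics': array([[606.73568243,   0.        , 313.79027996],
       [  0.        , 606.73568243, 245.62181654],
       [  0.        ,   0.        ,   1.        ]]), 'position': array([ 0.35451456, -0.06158956,  1.59031921]), 'rotation': array([ 0.70905035,  0.07634605, -0.05841883, -0.69857435])}
{'intrinsics': array([[547.27525571,   0.        , 314.22025673],
       [  0.        , 547.27525571, 241.41407476],
       [  0.        ,   0.        ,   1.        ]]), 'position': array([-0.08672422,  1.15626577,  0.60880248]), 'rotation': array([-0.23111027, -0.14985431,  0.54399247,  0.79259316])}
{'t': 0.1, 'qpos': array([ 1.21253236,  0.61585165, -0.01259118,  1.42477061,  0.00813429,
        1.10339166, -0.04042685]), 'joint_velocities': array([ 7.31479616e-04, -1.41866926e-03,  1.22178713e-03, -3.26144615e-03,
        5.28818599e-04, -6.74588576e-04, -6.54305581e-05]), 'effort': array([ 1.83164841e-03, -4.70378494e+01,  2.60048015e-01, -1.71569681e+01,
        9.98706644e-03,  5.91909396e-03, -1.92606319e-05]), 'ee_pos': array([ 0.21147366, -0.61389833,  0.23022456]), 'tcp_rot': array([-1.16215208e-03,  9.86269633e-01,  1.65138751e-01, -2.32961743e-04]), 'ft_force': array([0.2523321 , 0.44528021, 0.01934547]), 'torque': array([0.04705182, 0.03913643, 0.01958157]), 'grasp_force': 0.0, 'gripper_width': 1.0010133933297318}
```

View pics/top0.png

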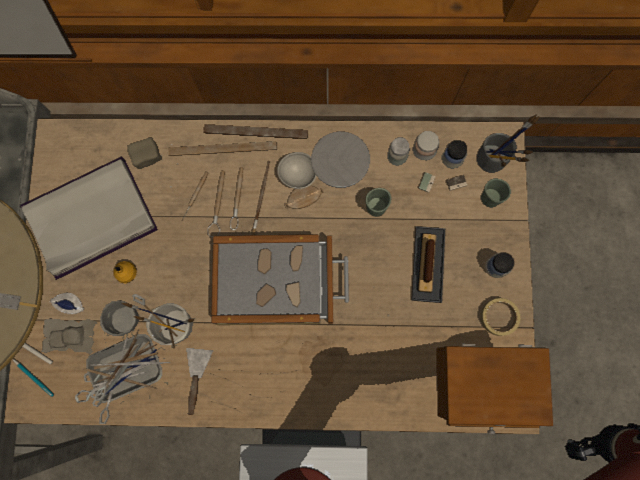

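View pics/side0.png

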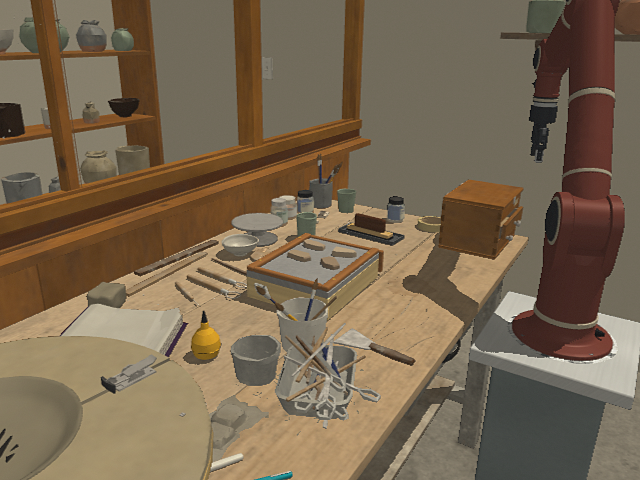

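The top view shows the board at about (270,278), its open edge facing right towards -y, with the handle at (345,278). The dish and scraper are at (428,264), the four clay pieces are around (264–296, 258–294), and the cup is at (377,200), the bulb at (124,270) and the jar at (500,263). The side view agrees with this.

```bash
cat >> h.py <<'E'
from scipy.spatial.transform import Rotation as R
_shot=shot
def shot(n,out=None):
    f=dict(_shot(n,out)); f['rotation']=R.from_quat(f['rotation'],scalar_first=True).as_matrix(); return f
E
python3 - <<'E'
from h import *
import pickle
f=pickle.load(open('top0.pkl','rb'));f['rotation']=R.from_quat(f['rotation'],scalar_first=True).as_matrix()
im=f['frame']; hsv=cv2.cvtColor(im,cv2.COLOR_RGB2HSV)
print(f['rotation'])
for p in [(230,270),(264,258),(428,262),(428,240),(416,260),(346,280),(220,237),(426,288),(335,260)]: print(p,hsv[p[1],p[0]])
def rects(mask,x0,x1,y0,y1,z,minA=30):
    m=np.zeros_like(mask);m[y0:y1,x0:x1]=mask[y0:y1,x0:x1]
    cs,_=cv2.findContours(m,cv2.RETR_EXTERNAL,cv2.CHAIN_APPROX_NONE)
    for c in cs:
        if cv2.contourArea(c)<minA: continue
        r=cv2.minAreaRect(c);b=cv2.boxPoints(r);w=np.array([ray(f,*p,z)[:2] for p in b])
        print(' px',np.round(r[0],1),np.round(cv2.contourArea(c)),'ctr',w.mean(0).round(4),'sides',np.linalg.norm(w[1]-w[0]).round(4),np.linalg.norm(w[2]-w[1]).round(4),'dirs',np.degrees(np.arctan2(*(w[1]-w[0])[::-1])).round(1)); print(w.round(3).tolist())
H,S,V=[hsv[:,:,i].astype(int) for i in range(3)]
u8=lambda m:(m*255).astype(np.uint8)
print('wood frame');rects(u8((S>130)&(H<15)),200,336,225,332,.08,200)
print('face');rects(u8((S<60)),200,330,230,325,.074,200)
print('clay');rects(u8((S>=60)),218,318,244,314,.08,60)
print('handle');rects(u8((S<60)),333,356,245,312,.046)
print('dish');rects(u8((S<90)&(V<110)),405,455,220,310,.012,200)
print('grip');rects(u8((S>110)&(V<110)),418,440,228,300,.064)
E
```

```text
[[ 0.01716224  0.98172868 -0.18951057]
 [-0.99956887  0.01233032 -0.0266466 ]
 [-0.023823    0.18988618  0.98151704]]
(230, 270) [ 17  33 109]
(264, 258) [ 16  94 127]
(428, 262) [ 13 248  35]
(428, 240) [ 13 136  47]
(416, 260) [ 0 12 41]
(346, 280) [ 23  18 125]
(220, 237) [ 13 177 111]
(426, 288) [ 19 170 150]
(335, 260) [ 26  19 105]
wood frame
 px [329.8 279.5] 348.0 ctr [ 0.5617 -0.0621] sides 0.0145 0.2201 dirs -87.8
[[0.671, -0.051], [0.672, -0.065], [0.452, -0.073], [0.451, -0.059]]
 px [265. 278.] 1702.0 ctr [0.5632 0.1011] sides 0.2761 0.2227 dirs -89.3
[[0.673, 0.243], [0.676, -0.033], [0.454, -0.037], [0.45, 0.232]]
face
 px [272.  279.5] 7627.0 ctr [0.5601 0.0839] sides 0.2815 0.1954 dirs -89.3
[[0.656, 0.228], [0.66, -0.054], [0.464, -0.056], [0.46, 0.218]]
clay
 px [264. 295.] 264.0 ctr [0.5188 0.1018] sides 0.0563 0.0359 dirs -43.5
[[0.511, 0.134], [0.552, 0.095], [0.527, 0.069], [0.486, 0.108]]
 px [292.5 294. ] 223.0 ctr [0.5224 0.0305] sides 0.0327 0.0602 dirs -89.2
[[0.552, 0.048], [0.553, 0.015], [0.493, 0.014], [0.492, 0.046]]
 px [264. 261.] 250.0 ctr [0.6051 0.1047] sides 0.0305 0.0615 dirs -89.3
[[0.636, 0.121], [0.636, 0.09], [0.575, 0.089], [0.574, 0.119]]
 px [295.6 257.8] 224.0 ctr [0.6143 0.0248] sides 0.0635 0.0294 dirs -4.2
[[0.584, 0.042], [0.647, 0.037], [0.645, 0.008], [0.581, 0.013]]
handle
 px [340.5 279. ] 175.0 ctr [ 0.5669 -0.0896] sides 0.0387 0.1188 dirs -89.3
[[0.626, -0.07], [0.627, -0.108], [0.508, -0.109], [0.507, -0.071]]
dish
 px [428.3 264.2] 2187.0 ctr [ 0.6146 -0.3202] sides 0.2006 0.0827 dirs -4.0
[[0.516, -0.272], [0.717, -0.286], [0.713, -0.369], [0.513, -0.353]]
grip
 px [426.3 262.5] 524.0 ctr [ 0.6099 -0.3065] sides 0.145 0.0353 dirs -5.3
[[0.539, -0.282], [0.683, -0.296], [0.681, -0.331], [0.537, -0.317]]
```

```bash
python3 -c "
import cv2
a=cv2.imread('pics/top0.png')[220:320,200:460]
cv2.imwrite('pics/crop0.png',cv2.resize(a,None,fx=3,fy=3,interpolation=cv2.INTER_CUBIC))"
```

```text
(no output)
```

View pics/crop0.png

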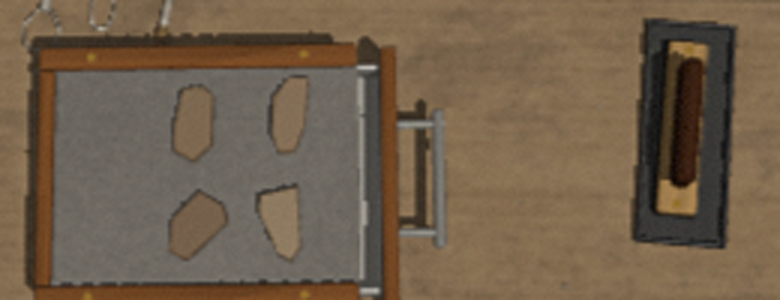

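The crop is at 3x scale. It shows the handle bar from (440,110) to (441,245), the face corners at (54,70), (357,66) and (358,283), and the grip top from (690,58) to (681,187). I'll cast these points.

```bash
python3 - <<'E'
from h import *
import pickle
f=pickle.load(open('top0.pkl','rb'));f['rotation']=R.from_quat(f['rotation'],scalar_first=True).as_matrix()
def c(n,u,v,z): print(n,ray(f,(u-1)/3+200,(v-1)/3+220,z)[:2].round(4))
c('hA',440,110,.05);c('hB',441,245,.05)
c('face back+',54,70,.074);c('front+',357,66,.074);c('front-',358,283,.074);c('back-',52,283,.074)
c('fence top R',305,55,.086);c('screw',92,57,.086);c('screwbot',88,298,.086);c('screwbotR',305,298,.086)
c('gripA',690,58,.062);c('gripB',681,187,.062);c('gripC',686,122,.064)
c('baseA',668,40,.022);c('baseB',707,44,.022);c('baseC',697,215,.022);c('baseD',657,212,.022)
for p in[(645,18),(736,26),(724,248),(634,241)]:c('dish',*p,.012)
for n,u,v,h in [('cup',377,197,.077),('bulb',124,271,.05),('jar',503,262,.079)]: print(n,ray(f,u,v,h)[:2].round(3))
E
```

```text
hA [ 0.6249 -0.1041]
hB [ 0.509  -0.1057]
face back+ [0.651  0.2256]
front+ [ 0.6577 -0.0327]
front- [ 0.474  -0.0364]
back- [0.4701 0.2187]
fence top R [0.6642 0.0112]
screw [0.6603 0.1916]
screwbot [0.4573 0.1861]
screwbotR [0.46   0.0069]
gripA [ 0.6706 -0.3165]
gripB [ 0.5596 -0.3069]
gripC [ 0.6148 -0.3117]
baseA [ 0.6948 -0.3043]
baseB [ 0.6916 -0.3382]
baseC [ 0.5409 -0.3266]
baseD [ 0.543  -0.2923]
dish [ 0.7166 -0.2858]
dish [ 0.7103 -0.3659]
dish [ 0.5138 -0.3509]
dish [ 0.5187 -0.2735]
cup [ 0.776 -0.181]
bulb [0.579 0.47 ]
jar [ 0.61  -0.495]
```

```bash
cat >> h.py <<'E'
def go(x,y,z,head=None):
    o=monitor.get_obs();M=R.from_quat(o['tcp_rot'],scalar_first=True).as_matrix();h=np.arctan2(M[1,0],M[0,0])
    roll=0 if head is None else h-head; M2=M@R.from_euler('z',roll).as_matrix()
    print('t',round(o['t'],2),'at',o['ee_pos'].round(4),'head',h.round(4),'roll',round(roll,4),'tool shift after roll',(M2.T@(np.array([x,y,z])-o['ee_pos'])).round(4),'tilt',M[:,2].round(3))
E
python3 -m handwheel '{"offset":[[0,0,-0.03],[0,0,-0.03],[0,0,-0.03],[0,0,0]],"roll":[0.105,0.105,0.104,0],"jaw":[-0.34,-0.34,-0.34,-0.34]}' 40
python3 -c "from h import *;go(.567,-.105,.1,.018)"
```

```text
t: 0.5
ee_pos: [0.2125, -0.6164, 0.326]
tcp_rot: [0.004, 1.0, 0.008, 0.001]
ft_force: [0.9, -0.4, -0.0]
gripper_width: 0.336
grasp_force: 0.0
t 0.5 at [ 0.2125 -0.6164  0.326 ] head 0.0167 roll -0.0013 tool shift after roll [ 0.3631 -0.5069  0.2226] tilt [ 0.003 -0.009 -1.   ]
```

```bash
python3 -m handwheel '{"offset":[[0.024,-0.034,0],[0.024,-0.034,0],[0.024,-0.034,0],[0.024,-0.034,0],[0.024,-0.034,0]],"roll":[0,0,0,0,0],"jaw":[-0.34,-0.34,-0.34,-0.34,-0.34]}' |sed -n 1,2p
python3 -m handwheel '{"offset":[[0.024,-0.034,0],[0.024,-0.034,0],[0.024,-0.034,0],[0.024,-0.034,0],[0.024,-0.034,0]],"roll":[0,0,0,0,0],"jaw":[-0.34,-0.34,-0.34,-0.34,-0.34]}' |sed -n 1,2p
python3 -m handwheel '{"offset":[[0.024,-0.034,0.03],[0.024,-0.034,0.03],[0.024,-0.034,0.03],[0.024,-0.034,0.03],[0.024,-0.034,0.03]],"roll":[0,0,0,0,0],"jaw":[-0.34,-0.34,-0.34,-0.34,-0.34]}' |sed -n 1,2p
python3 -c "from h import *;go(.567,-.105,.1,.018)"
```

```text
t: 1.0
ee_pos: [0.3291, -0.4404, 0.3203]
t: 1.5
ee_pos: [0.4458, -0.2685, 0.3205]
t: 2.0
ee_pos: [0.5596, -0.1011, 0.1732]
t 2.0 at [ 0.5596 -0.1011  0.1732] head 0.0184 roll 0.0004 tool shift after roll [0.0074 0.004  0.0732] tilt [-0.001  0.    -1.   ]
```

```bash
python3 -m handwheel '{"offset":[[0.004,0.003,0.03],[0.003,0.001,0.03],[0,0,0.014],[0,0,0]],"roll":[0,0,0,0],"jaw":[-0.34,-0.34,-0.34,-0.34]}' |sed -n 2,5p
python3 -m handwheel '{"offset":[[0,0,0.02],[0,0,0.02],[0,0,0.02],[0,0,0.01],[0,0,0]],"roll":[0,0,0,0,0],"jaw":[-0.34,-0.34,-0.34,-0.34,-0.34]}' |sed -n 2,5p
python3 -c "
from h import *;go(.567,-.105,.027,.018)
f=shot('top','t1.png');g=shot('side','s1.png')
a=f['frame'][210:330,220:460];b=g['frame'][180:330,220:460]
cv2.imwrite('pics/c1.png',cv2.resize(np.vstack([a,b]),None,fx=2.2,fy=2.2)[:,:,::-1])"
```

```text
ee_pos: [0.5641, -0.1059, 0.0978]
tcp_rot: [-0.001, 1.0, 0.009, -0.004]
ft_force: [-0.0, 0.5, 0.1]
gripper_width: 0.33
ee_pos: [0.5659, -0.1063, 0.0304]
tcp_rot: [-0.0, 1.0, 0.009, -0.001]
ft_force: [-0.2, 0.2, -0.6]
gripper_width: 0.328
t 2.9 at [ 0.5659 -0.1063  0.0304] head 0.018 roll 0.0 tool shift after roll [ 0.0011 -0.0013  0.0034] tilt [-0.002  0.    -1.   ]
```

View pics/c1.png

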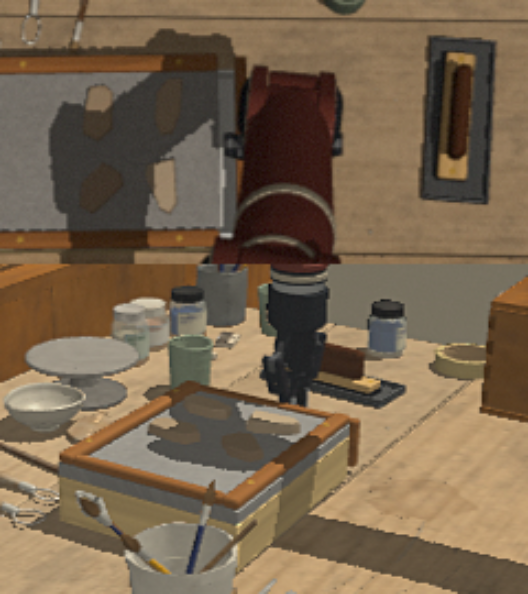

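The gripper is down at the handle, in front of the tray at about crop (290,380), and the clay hasn't moved. Next I close on the bar and pull 120 mm.

```bash
python3 -m handwheel '{"offset":[[0,0,0],[0,0,0],[0,0,0],[0,0,0]],"roll":[0,0,0,0],"jaw":[-1,-1,-1,-1]}' 40|sed -n 2,9p
python3 -m handwheel '{"offset":[[0,0.01,0],[0,0.02,0],[0,0.025,0],[0,0.025,0],[0,0.02,0]],"roll":[0,0,0,0,0],"jaw":[-1,-1,-1,-1,-1]}' 40|sed -n 2,9p
python3 -m handwheel '{"offset":[[0,0.01,0],[0,0.006,0],[0,0.004,0],[0,0,0]],"roll":[0,0,0,0],"jaw":[-1,-1,-1,-1]}' 40|sed -n 2,9p
```

```text
ee_pos: [0.5676, -0.106, 0.0324]
tcp_rot: [-0.0, 1.0, 0.009, 0.001]
ft_force: [-0.1, 0.8, 5.6]
gripper_width: 0.11
grasp_force: 39.2
ee_pos: [0.5702, -0.2046, 0.0324]
tcp_rot: [-0.002, 1.0, 0.009, 0.002]
ft_force: [2.3, 42.5, 14.9]
gripper_width: 0.108
grasp_force: 42.8
ee_pos: [0.5703, -0.2041, 0.0323]
tcp_rot: [-0.014, 1.0, 0.015, -0.002]
ft_force: [-4.2, 28.6, 16.0]
gripper_width: 0.108
grasp_force: 41.3
```

```bash
python3 -m handwheel '{"offset":[[0,-0.003,0],[0,0,0],[0,0,0]],"roll":[0,0,0],"jaw":[-0.4,-0.4,-0.4]}' 40|sed -n 2,9p
python3 -m handwheel '{"offset":[[0,0,-0.02],[0,0,-0.03],[0,0,-0.03],[0,0,-0.03],[0,0,0]],"roll":[0,0,0,0,0],"jaw":[-0.4,-0.4,0.3,0.3,0.3]}' 40|sed -n 2,9p
python3 -c "from h import *;shot('top','t2.png');go(.615,-.3135,.1,-.078)"
```

```text
ee_pos: [0.5705, -0.2116, 0.0317]
tcp_rot: [-0.007, 1.0, 0.012, 0.0]
ft_force: [-0.4, 14.9, 6.5]
gripper_width: 0.302
grasp_force: 7.6
ee_pos: [0.5716, -0.2249, 0.1459]
tcp_rot: [0.002, 1.0, 0.009, 0.005]
ft_force: [1.4, 0.0, 0.4]
gripper_width: 0.652
grasp_force: 0.0
t 5.15 at [ 0.5701 -0.2243  0.1435] head 0.0173 roll 0.0953 tool shift after roll [0.0515 0.0854 0.0439] tilt [ 0.005 -0.002 -1.   ]
```

View pics/t2.png

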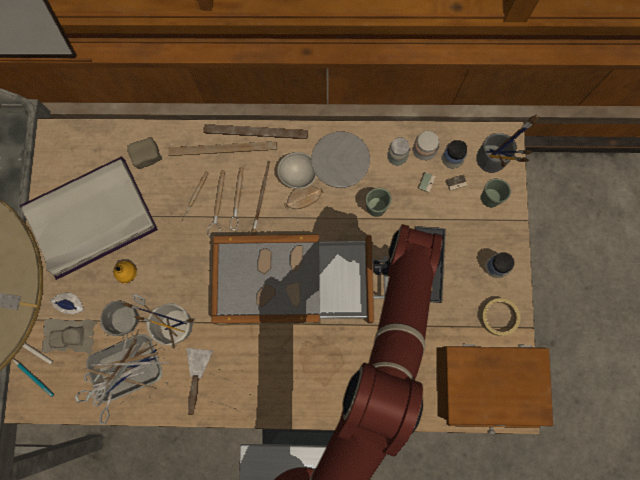

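The tray is fully out: its wooden front is at u≈371 and the board edge at u≈319, about 130 mm apart. The clay is still on the board. Now I go for the scraper.

```bash
python3 -m handwheel '{"offset":[[0.017,0.028,0],[0.017,0.028,0],[0.0175,0.0285,0],[0,0,0]],"roll":[0.095,0,0,0],"jaw":[0.3,0.3,0.3,0.3]}' |sed -n 2p
python3 -m handwheel '{"offset":[[0,0,0.025],[0,0,0.018],[0,0,0]],"roll":[0,0,0],"jaw":[0.3,0.3,0.3]}' |sed -n 2p
python3 -c "from h import *;shot('side','s3.png');go(.615,-.3135,.034,-.078)"
```

```text
ee_pos: [0.6152, -0.3164, 0.1389]
ee_pos: [0.6131, -0.3081, 0.0935]
t 5.9 at [ 0.6145 -0.3088  0.0956] head -0.0768 roll 0.0012 tool shift after roll [0.0012 0.0048 0.0616] tilt [-0.005  0.003 -1.   ]
```

```bash
python3 -m handwheel '{"offset":[[0.001,0.004,0.02],[0,0,0.02],[0,0,0.016],[0,0,0.005],[0,0,0]],"roll":[0,0,0,0,0],"jaw":[0.3,0.3,0.3,0.3,0.3]}' |sed -n 2,4p
python3 -m handwheel '{"offset":[[0,0,0],[0,0,0],[0,0,0],[0,0,0],[0,0,0]],"roll":[0,0,0,0,0],"jaw":[-1,-1,-1,-1,-1]}' 90|sed -n 2,9p
python3 -m handwheel '{"offset":[[0,0,-0.01],[0,0,-0.02],[0,0,-0.03],[0,0,-0.03],[0,0,0]],"roll":[0,0,0,0,0],"jaw":[-1,-1,-1,-1,-1]}' 90|sed -n 2,9p
python3 -c "
from h import *
f=shot('top');g=shot('side');go(.5617,.185,.155,.018)
a=f['frame'][200:330,200:460];b=g['frame'][150:280,260:520]
cv2.imwrite('pics/c3.png',cv2.resize(np.vstack([a,b]),None,fx=2.2,fy=2.2)[:,:,::-1])"
```

```text
ee_pos: [0.6168, -0.3137, 0.0367]
tcp_rot: [-0.0, 0.999, -0.038, -0.001]
ft_force: [0.3, -0.8, 0.3]
ee_pos: [0.6179, -0.3146, 0.0386]
tcp_rot: [0.0, 0.999, -0.039, 0.001]
ft_force: [-0.2, 0.4, 5.6]
gripper_width: 0.214
grasp_force: 88.9
ee_pos: [0.6197, -0.3153, 0.1321]
tcp_rot: [0.002, 0.999, -0.039, 0.004]
ft_force: [1.2, -0.2, -1.5]
gripper_width: 0.217
grasp_force: 88.0
t 7.5 at [ 0.6167 -0.3139  0.1272] head -0.077 roll -0.095 tool shift after roll [-0.046  -0.4998 -0.0277] tilt [-0.  0. -1.]
```

View pics/c3.png

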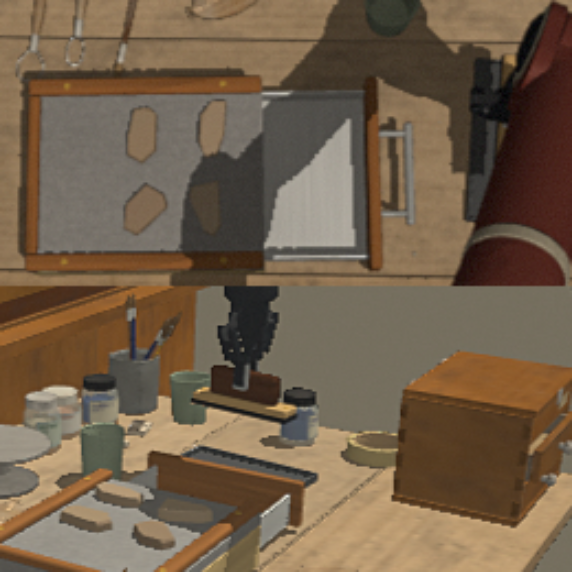

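The scraper is held level, the tray is open and the clay is untouched. Now I carry it high to behind the clay.

```bash
python3 -m handwheel '{"offset":[[0,0,-0.03],[0,-0.03,-0.03],[0,-0.04,0],[0,-0.04,0],[0,-0.04,0]],"roll":[-0.048,-0.047,0,0,0],"jaw":[-1,-1,-1,-1,-1]}' 90|sed -n 2p
python3 -m handwheel '{"offset":[[-0.005,-0.045,0],[-0.005,-0.045,0],[-0.005,-0.045,0],[-0.005,-0.045,0],[-0.005,-0.045,0]],"roll":[0,0,0,0,0],"jaw":[-1,-1,-1,-1,-1]}' 90|sed -n 2p
python3 -m handwheel '{"offset":[[-0.005,-0.04,0],[-0.005,-0.04,0],[-0.005,-0.025,0],[0,-0.01,0],[0,0,0]],"roll":[0,0,0,0,0],"jaw":[-1,-1,-1,-1,-1]}' 90|sed -n 2,6p
python3 -c "from h import *;go(.5655,.18,.125,.018)"
```

```text
ee_pos: [0.614, -0.1623, 0.1849]
ee_pos: [0.5846, 0.0618, 0.1849]
ee_pos: [0.5686, 0.1762, 0.1856]
tcp_rot: [0.0, 1.0, 0.01, -0.001]
ft_force: [1.4, -0.9, -1.9]
gripper_width: 0.217
grasp_force: 88.4
t 9.0 at [0.5686 0.1762 0.1856] head 0.0209 roll 0.0029 tool shift after roll [-0.0028 -0.0039  0.0606] tilt [-0.003 -0.001 -1.   ]
```

```bash
python3 -m handwheel '{"offset":[[-0.003,-0.003,0.02],[0,0,0.02],[0,0,0.018],[0,0,0],[0,0,0]],"roll":[0.003,0,0,0,0],"jaw":[-1,-1,-1,-1,-1]}' 90|sed -n 2,6p
python3 -c "
from h import *
f=shot('top');g=shot('side');go(.5655,.18,.108,.018)
a=f['frame'][210:340,180:440];b=g['frame'][190:320,220:480]
cv2.imwrite('pics/c4.png',cv2.resize(np.vstack([a,b]),None,fx=2.2,fy=2.2)[:,:,::-1])"
```

```text
ee_pos: [0.5672, 0.1755, 0.1289]
tcp_rot: [0.001, 1.0, 0.006, -0.0]
ft_force: [-1.1, -0.8, -2.0]
gripper_width: 0.218
grasp_force: 88.3
t 9.6 at [0.5678 0.1769 0.1301] head 0.013 roll -0.005 tool shift after roll [-0.0023 -0.0031  0.0221] tilt [ 0.002 -0.    -1.   ]
```

View pics/c4.png

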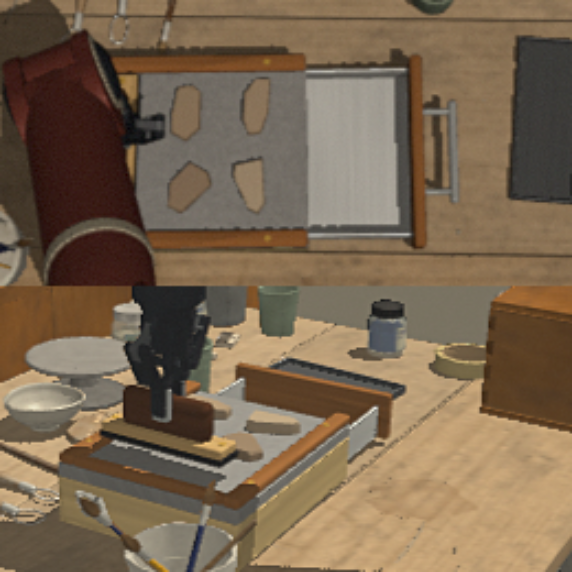

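The scraper hangs over the back of the face, inside the fences and behind all the clay. I lower it until it touches.

```bash
python3 -m handwheel '{"offset":[[-0.002,0,0.01],[0,0,0.008],[0,0,0.003],[0,0,0]],"roll":[-0.005,0,0,0],"jaw":[-1,-1,-1,-1]}' 90|sed -n 2,4p
python3 -m handwheel '{"offset":[[0,0,0.002],[0,0,0]],"roll":[0,0],"jaw":[-1,-1]}' 90|sed -n 2,4p
```

```text
ee_pos: [0.5639, 0.1778, 0.1086]
tcp_rot: [0.0, 1.0, 0.01, -0.001]
ft_force: [-2.8, -0.5, 3.9]
ee_pos: [0.5639, 0.1777, 0.1085]
tcp_rot: [0.0, 1.0, 0.01, -0.0]
ft_force: [-6.2, -3.2, 13.5]
```

```bash
python3 -m handwheel '{"offset":[[0,0.008,0],[0,0.012,0],[0,0.012,0],[0,0.012,0],[0,0.012,0]],"roll":[0,0,0,0,0],"jaw":[-1,-1,-1,-1,-1]}' 90|sed -n 2,4p
python3 -m handwheel '{"offset":[[0,0.012,0],[0,0.012,0],[0,0.012,0],[0,0.012,0],[0,0,0]],"roll":[0,0,0,0,0],"jaw":[-1,-1,-1,-1,-1]}' 90|sed -n 2,6p
python3 -c "
from h import *
f=shot('top');g=shot('side');go(.566,-.047,.108,.018)
a=f['frame'][210:340,180:440];b=g['frame'][190:320,220:480]
cv2.imwrite('pics/c5.png',cv2.resize(np.vstack([a,b]),None,fx=2.2,fy=2.2)[:,:,::-1])"
```

```text
ee_pos: [0.5679, 0.1271, 0.1086]
tcp_rot: [-0.004, 1.0, 0.011, 0.003]
ft_force: [0.7, 6.4, 7.6]
ee_pos: [0.5692, 0.0761, 0.1085]
tcp_rot: [-0.002, 1.0, 0.01, 0.003]
ft_force: [0.2, 2.1, 8.7]
gripper_width: 0.216
grasp_force: 89.7
t 11.3 at [0.5692 0.0761 0.1085] head 0.02 roll 0.002 tool shift after roll [-0.0054  0.1231  0.    ] tilt [ 0.006  0.004 -1.   ]
```

View pics/c5.png

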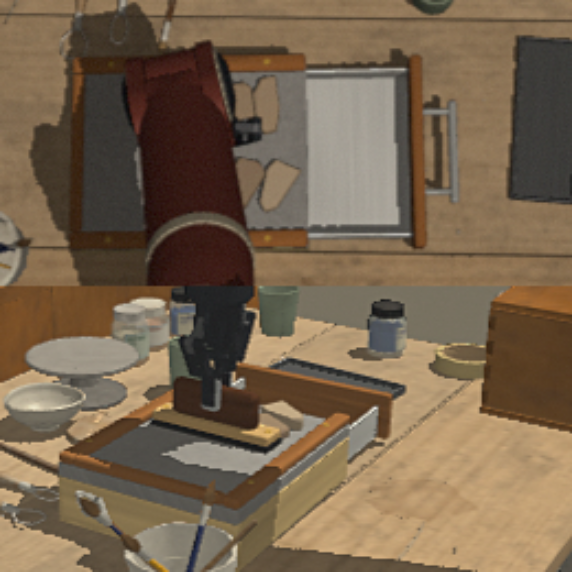

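The pieces are moving in two columns ahead of the scraper, with nothing slipping past it. I continue over the edge.

```bash
python3 -m handwheel '{"offset":[[0,0.012,0],[-0.001,0.012,0],[-0.001,0.012,0],[-0.001,0.012,0],[0,0.012,0]],"roll":[0,0,0,0,0],"jaw":[-1,-1,-1,-1,-1]}' 90|sed -n 2,4p
python3 -m handwheel '{"offset":[[0,0.012,0],[0,0.012,0],[0,0.012,0],[0,0.01,0],[0,0.01,0]],"roll":[0,0,0,0,0],"jaw":[-1,-1,-1,-1,-1]}' 90|sed -n 2,4p
python3 -m handwheel '{"offset":[[0,0.01,0],[0,0.007,0],[0,0,0],[0,0,0]],"roll":[0,0,0,0],"jaw":[-1,-1,-1,-1]}' 90|sed -n 2,6p
python3 -c "
from h import *
f=shot('top');g=shot('side');go(.566,-.047,.108,.018)
a=f['frame'][210:340,180:440];b=g['frame'][190:320,220:480]
cv2.imwrite('pics/c6.png',cv2.resize(np.vstack([a,b]),None,fx=2.2,fy=2.2)[:,:,::-1])"
```

```text
ee_pos: [0.5675, 0.0191, 0.1085]
tcp_rot: [-0.004, 1.0, 0.011, 0.003]
ft_force: [-0.6, 6.7, 9.1]
ee_pos: [0.5686, -0.0375, 0.1084]
tcp_rot: [-0.003, 1.0, 0.011, 0.003]
ft_force: [-0.6, 5.8, 8.6]
ee_pos: [0.5658, -0.0596, 0.1056]
tcp_rot: [0.0, 1.0, 0.01, -0.001]
ft_force: [0.2, 0.4, -2.4]
gripper_width: 0.218
grasp_force: 88.3
t 12.8 at [ 0.5658 -0.059   0.1055] head 0.02 roll 0.002 tool shift after roll [ 0.0004 -0.012  -0.0025] tilt [-0.001 -0.    -1.   ]
```

View pics/c6.png

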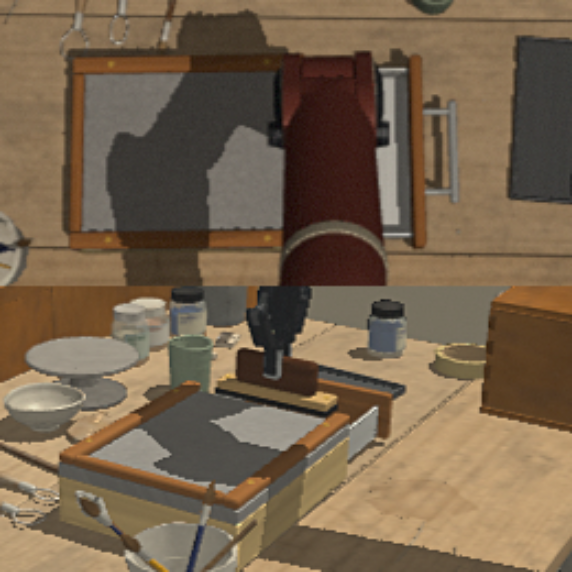

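The face is clear and the scraper is past the edge. I lift it and carry it back to the dish.

```bash
python3 -m handwheel '{"offset":[[0,0,-0.03],[0,0,-0.04],[0,0.02,-0.015],[0.01,0.04,0],[0.01,0.04,0]],"roll":[0,0,0,0.05,0.045],"jaw":[-1,-1,-1,-1,-1]}' 90|sed -n 2p
python3 -m handwheel '{"offset":[[0.01,0.04,0],[0.01,0.04,0],[0.01,0.04,0],[0,0.025,0],[0,0,0]],"roll":[0,0,0,0,0],"jaw":[-1,-1,-1,-1,-1]}' 90|sed -n 2,6p
python3 -c "from h import *;go(.618,-.315,.06,-.077)"
```

```text
ee_pos: [0.5871, -0.1589, 0.1919]
ee_pos: [0.6027, -0.313, 0.1896]
tcp_rot: [0.002, 0.999, -0.042, -0.002]
ft_force: [-0.6, -0.3, -2.4]
gripper_width: 0.22
grasp_force: 88.3
t 13.8 at [ 0.6027 -0.313   0.1896] head -0.0836 roll -0.0066 tool shift after roll [1.580e-02 1.000e-04 1.296e-01] tilt [-0.003 -0.005 -1.   ]
```

```bash
python3 -m handwheel '{"offset":[[0.008,0,0.04],[0.007,0,0.04],[0,0,0.03],[0,0,0.015],[0,0,0]],"roll":[-0.006,0,0,0,0],"jaw":[-1,-1,-1,-1,-1]}' 90|sed -n 2,4p
python3 -c "from h import *;f=shot('top','t7.png');go(.618,-.315,.0386,-.077)"
```

```text
ee_pos: [0.6185, -0.3053, 0.0631]
tcp_rot: [-0.001, 0.999, -0.034, -0.003]
ft_force: [-0.7, 0.3, -2.2]
t 14.35 at [ 0.6201 -0.3063  0.0656] head -0.0685 roll 0.0085 tool shift after roll [-0.0014  0.0089  0.0269] tilt [-0.001  0.001 -1.   ]
```

```bash
python3 -m handwheel '{"offset":[[-0.001,0.008,0.003],[0,0,0.01],[0,0,0.006],[0,0,0],[0,0,0]],"roll":[0.008,0,0,0,0],"jaw":[-1,-1,-1,-1,-1]}' 90|sed -n 2,4p
python3 -c "from h import *;go(.618,-.315,.0386,-.077)"
```

```text
ee_pos: [0.6188, -0.3146, 0.0471]
tcp_rot: [-0.0, 0.999, -0.038, -0.0]
ft_force: [0.5, 1.3, -2.5]
t 14.85 at [ 0.6188 -0.3146  0.0471] head -0.0769 roll 0.0001 tool shift after roll [-0.0008  0.0004  0.0085] tilt [-0.  0. -1.]
```

```bash
python3 -m handwheel '{"offset":[[0,0,0.005],[0,0,0.003],[0,0,0.002],[0,0,0]],"roll":[0,0,0,0],"jaw":[-1,-1,-1,-1]}' 90|sed -n 2,4p
python3 -m handwheel '{"offset":[[0,0,0.001],[0,0,0]],"roll":[0,0],"jaw":[-1,-1]}' 90|sed -n 2,4p
```

```text
ee_pos: [0.6188, -0.315, 0.0386]
tcp_rot: [0.0, 0.999, -0.039, 0.0]
ft_force: [-1.4, 0.5, 4.2]
ee_pos: [0.6188, -0.315, 0.0385]
tcp_rot: [0.0, 0.999, -0.039, 0.0]
ft_force: [-3.6, 1.7, 8.4]
```

```bash
python3 -m handwheel '{"offset":[[0,0,0],[0,0,0],[0,0,0]],"roll":[0,0,0],"jaw":[0.2,0.2,0.2]}' 40|sed -n 2,6p
python3 -m handwheel '{"offset":[[0,0,-0.02],[0,0,-0.035],[0,0,-0.045],[0,0.02,-0.03],[0,0,0]],"roll":[0,0,0,0,0],"jaw":[0.2,0.2,0.2,0.2,0.2]}' 40|sed -n 2,6p
python3 -c "
from h import *
f=shot('top','t8.png');g=shot('side','s8.png');go(.569,-.245,.1,.018)
a=f['frame'][210:330,270:470];b=g['frame'][190:310,280:480]
cv2.imwrite('pics/c8.png',cv2.resize(np.vstack([a,b]),None,fx=2.5,fy=2.5,interpolation=cv2.INTER_CUBIC)[:,:,::-1])"
```

```text
ee_pos: [0.6189, -0.315, 0.036]
tcp_rot: [0.0, 0.999, -0.039, 0.0]
ft_force: [-0.0, 0.1, 0.3]
gripper_width: 0.6
grasp_force: 0.0
ee_pos: [0.6193, -0.3404, 0.1723]
tcp_rot: [0.004, 0.999, -0.041, 0.005]
ft_force: [-0.3, -0.7, -0.1]
gripper_width: 0.596
grasp_force: 0.0
t 16.35 at [ 0.617  -0.3358  0.1666] head -0.0787 roll -0.0967 tool shift after roll [-0.0464 -0.0917  0.0664] tilt [ 0.001 -0.001 -1.   ]
```

View pics/c8.png

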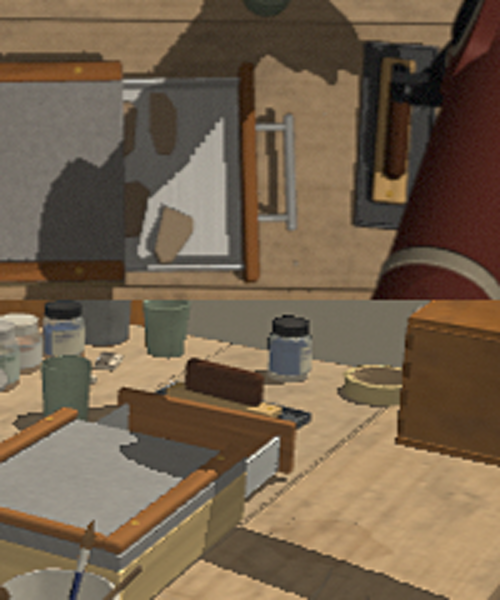

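All four pieces are in the tray: two lie in the open, at crop (160,120) and (170,235), and two are partly under the board edge at (130,130) and (135,205). The scraper stands in its dish. Next I push the bar from the front with shut fingers.

```bash
python3 -m handwheel '{"offset":[[-0.015,-0.03,0.01],[-0.015,-0.03,0.01],[-0.016,-0.03,0.01],[0,0,0],[0,0,0]],"roll":[-0.05,-0.046,0,0,0],"jaw":[-1,-1,-1,-1,-1]}' 40|sed -n 2,6p
python3 -c "
from h import *
f=shot('top','t9.png')
import pickle
im=cv2.imread('pics/t8.png')[:,:,::-1];f['frame']=im
hsv=cv2.cvtColor(im,cv2.COLOR_RGB2HSV)
print([tuple(hsv[290,u]) for u in range(376,392)])
print([ray(f,u,278,.05)[:2].round(4) for u in (384,386,388)])
# scraper in dish
print('grip',[ray(f,270+u/2.5,210+v/2.5,.064)[:2].round(4) for u,v in((399,72),(396,178))],'base',[ray(f,270+u/2.5,210+v/2.5,.022)[:2].round(4) for u,v in((383,58),(372,198),(409,203))])
go(.569,-.243,.035,.018)"
```

```text
ee_pos: [0.5729, -0.2417, 0.1344]
tcp_rot: [-0.001, 1.0, 0.011, -0.002]
ft_force: [0.7, 0.1, -0.1]
gripper_width: 0.001
grasp_force: 0.0
[(np.uint8(16), np.uint8(101), np.uint8(147)), (np.uint8(16), np.uint8(98), np.uint8(99)), (np.uint8(17), np.uint8(103), np.uint8(67)), (np.uint8(17), np.uint8(107), np.uint8(62)), (np.uint8(16), np.uint8(90), np.uint8(71)), (np.uint8(16), np.uint8(98), np.uint8(130)), (np.uint8(17), np.uint8(104), np.uint8(144)), (np.uint8(16), np.uint8(104), np.uint8(144)), (np.uint8(17), np.uint8(62), np.uint8(103)), (np.uint8(19), np.uint8(26), np.uint8(106)), (np.uint8(18), np.uint8(19), np.uint8(134)), (np.uint8(16), np.uint8(21), np.uint8(135)), (np.uint8(15), np.uint8(65), np.uint8(130)), (np.uint8(18), np.uint8(101), np.uint8(139)), (np.uint8(17), np.uint8(101), np.uint8(146)), (np.uint8(16), np.uint8(102), np.uint8(142))]
[array([ 0.57  , -0.2005]), array([ 0.5701, -0.2056]), array([ 0.5701, -0.2107])]
grip [array([ 0.6707, -0.316 ]), array([ 0.5614, -0.3109])] base [array([ 0.6942, -0.3065]), array([ 0.5459, -0.2927]), array([ 0.5413, -0.3307])]
t 16.9 at [ 0.5736 -0.2435  0.135 ] head 0.0195 roll 0.0015 tool shift after roll [-0.0044 -0.0005  0.1   ] tilt [-0.002  0.    -1.   ]
```

```bash
python3 -m handwheel '{"offset":[[-0.004,0,0.03],[0,0,0.03],[0,0,0.025],[0,0,0.012],[0,0,0]],"roll":[0,0,0,0,0],"jaw":[-1,-1,-1,-1,-1]}' 40|sed -n 2,4p
python3 -m handwheel '{"offset":[[0,-0.01,0],[0,-0.01,0],[0,-0.01,0],[0,-0.01,0],[0,-0.01,0]],"roll":[0,0,0,0,0],"jaw":[-1,-1,-1,-1,-1]}' 40|sed -n 2,4p
python3 -m handwheel '{"offset":[[0,-0.01,0],[0,-0.01,0],[0,-0.01,0],[0,-0.01,0],[0,-0.005,0]],"roll":[0,0,0,0,0],"jaw":[-1,-1,-1,-1,-1]}' 40|sed -n 2,4p
```

```text
ee_pos: [0.5688, -0.2443, 0.0371]
tcp_rot: [-0.0, 1.0, 0.009, -0.002]
ft_force: [-0.6, 0.6, -0.1]
ee_pos: [0.5699, -0.1934, 0.0404]
tcp_rot: [0.001, 1.0, 0.01, 0.001]
ft_force: [-0.5, -2.2, 3.0]
ee_pos: [0.568, -0.1466, 0.0389]
tcp_rot: [-0.001, 1.0, 0.01, -0.0]
ft_force: [1.3, -1.2, 2.6]
```

```bash
python3 -m handwheel '{"offset":[[0,-0.01,0],[0,-0.01,0],[0,-0.008,0],[0,-0.005,0],[0,0,0]],"roll":[0,0,0,0,0],"jaw":[-1,-1,-1,-1,-1]}' 40|sed -n 2,4p
python3 -m handwheel '{"offset":[[0,-0.005,0],[0,-0.004,0],[0,-0.003,0],[0,0,0]],"roll":[0,0,0,0],"jaw":[-1,-1,-1,-1]}' 40|sed -n 2,4p
```

```text
ee_pos: [0.5667, -0.1136, 0.0387]
tcp_rot: [-0.001, 1.0, 0.01, -0.001]
ft_force: [-0.2, 1.2, -0.6]
ee_pos: [0.5668, -0.103, 0.0389]
tcp_rot: [-0.0, 1.0, 0.01, -0.0]
ft_force: [-0.6, -0.5, -0.4]
```

```bash
python3 -m handwheel '{"offset":[[0,-0.004,0],[0,-0.004,0],[0,0,0]],"roll":[0,0,0],"jaw":[-1,-1,-1]}' 40|sed -n 2,4p
python3 -m handwheel '{"offset":[[0,-0.004,0],[0,-0.003,0],[0,0,0]],"roll":[0,0,0],"jaw":[-1,-1,-1]}' 40|sed -n 2,4p
```

```text
ee_pos: [0.5669, -0.1014, 0.0392]
tcp_rot: [0.004, 1.0, 0.008, 0.0]
ft_force: [0.4, -9.3, -2.2]
ee_pos: [0.5668, -0.1012, 0.0393]
tcp_rot: [0.007, 1.0, 0.005, 0.001]
ft_force: [0.4, -17.1, -2.6]
```

```bash
python3 -m handwheel '{"offset":[[0,0.01,0],[0,0.02,0],[0,0.01,-0.02],[0,0.01,-0.04],[0,0.02,-0.04]],"roll":[0,0,0,0,0],"jaw":[-1,-1,-1,-1,-1]}' 40|sed -n 2,4p
python3 -m handwheel '{"offset":[[0,0.03,-0.04],[0,0.04,-0.03],[0,0.045,0],[0,0.045,0],[0,0.045,0]],"roll":[0,0,0,0,0],"jaw":[-1,-1,-1,-1,-1]}' 40|sed -n 2,4p
python3 -m handwheel '{"offset":[[0,0.045,0],[0,0.045,0],[0,0,0],[0,0,0]],"roll":[0,0,0,0],"jaw":[-1,-1,-1,-1]}' 40|sed -n 2,4p
python3 - <<'E'
from h import *
f=shot('top','t10.png');im=f['frame'];hsv=cv2.cvtColor(im,cv2.COLOR_RGB2HSV)
for v in (262,290):
    print(v,[(u,*map(int,hsv[v,u])) for u in range(314,348)])
print([ray(f,u,278,.05)[:2].round(4) for u in (334,336,338)],[ray(f,u,278,.069)[:2].round(4) for u in (318,320,322,326)])
E
```

```text
ee_pos: [0.5682, -0.1558, 0.1397]
tcp_rot: [-0.002, 1.0, 0.011, -0.001]
ft_force: [1.0, -0.5, -0.3]
ee_pos: [0.5727, -0.3642, 0.2098]
tcp_rot: [-0.001, 1.0, 0.01, 0.001]
ft_force: [-0.1, -0.4, 0.1]
ee_pos: [0.5735, -0.454, 0.2081]
tcp_rot: [-0.001, 1.0, 0.009, -0.0]
ft_force: [0.2, 0.4, -0.5]
262 [(314, 20, 27, 114), (315, 16, 24, 116), (316, 20, 27, 115), (317, 18, 27, 114), (318, 18, 29, 116), (319, 14, 43, 78), (320, 14, 164, 98), (321, 14, 176, 116), (322, 13, 174, 120), (323, 13, 176, 123), (324, 13, 165, 110), (325, 14, 36, 122), (326, 26, 16, 124), (327, 23, 18, 125), (328, 22, 23, 124), (329, 25, 22, 129), (330, 22, 21, 131), (331, 27, 18, 127), (332, 21, 19, 131), (333, 21, 19, 131), (334, 23, 18, 127), (335, 23, 16, 142), (336, 15, 17, 120), (337, 22, 26, 106), (338, 18, 24, 125), (339, 20, 24, 127), (340, 17, 38, 120), (341, 16, 86, 137), (342, 16, 103, 144), (343, 16, 97, 142), (344, 16, 98, 145), (345, 16, 97, 144), (346, 16, 98, 146), (347, 16, 97, 144)]
290 [(314, 20, 34, 113), (315, 16, 32, 119), (316, 17, 31, 117), (317, 14, 24, 118), (318, 18, 28, 120), (319, 19, 32, 88), (320, 12, 120, 64), (321, 12, 184, 61), (322, 14, 176, 58), (323, 13, 174, 60), (324, 14, 166, 57), (325, 21, 121, 59), (326, 18, 101, 63), (327, 19, 103, 67), (328, 18, 96, 72), (329, 17, 96, 72), (330, 17, 98, 73), (331, 16, 101, 73), (332, 17, 97, 71), (333, 16, 97, 71), (334, 17, 96, 72), (335, 15, 101, 71), (336, 15, 93, 66), (337, 21, 31, 57), (338, 26, 34, 60), (339, 18, 20, 64), (340, 30, 21, 60), (341, 14, 76, 57), (342, 17, 80, 64), (343, 15, 95, 70), (344, 16, 104, 64), (345, 14, 92, 69), (346, 14, 106, 70), (347, 16, 100, 69)]
[array([ 0.5682, -0.0729]), array([ 0.5683, -0.078 ]), array([ 0.5684, -0.0832])] [array([ 0.565 , -0.0324]), array([ 0.5651, -0.0374]), array([ 0.5652, -0.0425]), array([ 0.5653, -0.0526])]
```

```bash
python3 -c "from h import *;print(manip.job_done())"
```

```text
the job is handed in; nothing more can be done
None
```

I handed the job in at about 21 s on the robot's clock, with no verdict returned: the tray is shut by camera, all four pieces of clay fell into it (not seen since it closed), the scraper is upright in its dish, and the arm went nowhere near the cup, jar or bulb.

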